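# Square a flange blank into the drilling jig and lock it

## Task

Turn the square aluminium blank on the board until its flats are square to the jig's two rails, and slide it (never lift it) between them until it sits fully home, meeting the stop gently. Then swing the keeper round behind it so that it is locked fully across the mouth, and leave the blank home. Do not disturb the other things lying about.

Things in the scene. Friction and masses are not known exactly. Their poses are not given: they have to be found in the camera images.
- plate: the blank: loose square aluminium plate, 90 x 90 x 24 mm, 0.4 to 0.65 kg, too wide to grip; the dark hole marks on top are flat. Origin at the centre of its underside, z up, x and y square to its flats; any flat may go first. Starts on the board about 0.2 m before its home place, skewed 20 to 45 degrees either way. Home: centre at jig x = 105, y = 0 mm, flats parallel to jig x and y.
- jig: the drilling jig, fixed: grey stand with a plywood board on top, x = -190 to +185, y = -125 to +125 mm, board top 75 mm above the bench. Origin on the bench top under the board, z up, +x along the two rails from the open mouth to the stop. Steel rails stand 14 mm above the board, x = 46 to 160 mm, inner faces at y = -46 and +46 mm, outer at -72 and +72 mm.
- jig_mouth (a point): point on the board top midway between the rails, where the full-width channel begins (jig x = 46, y = 0 mm), axes as the jig. From here 22 mm toward -x the rails' mouths flare outward by about 10 mm a side as a lead-in.
- stop: steel bar across the far end of the rails, rigidly fixed, 20 mm thick, 144 mm long, 24 mm high above the board. Origin at the centre of its underside, axes as the jig; the face that the blank meets is 10 mm toward the mouth from the origin (jig x = 150 mm).
- keeper (a joint): angle (rad) of the keeper, a flat steel bar 14 mm wide, 50 mm long from its screw, 17 to 27 mm above the board. 0: points straight back along jig -x; negative: outward (open; starts at -0.7 to 0). Turns counter-clockwise seen from above to its limit 1.57: along jig -y, across the mouth, 2 mm behind a blank that is home. Friction of 0.08 N m holds it; no spring.
- keeper_screw (a point): the keeper's upright turning axis at the end of the +y rail (jig x = 51, y = 60 mm), 30 mm above the board, axes as the jig; the screw head is 12 mm across
- keeper_pin (a point): point on the axis of the keeper's upright round finger pin, 12 mm diameter, 42 mm from the keeper's screw; the point is 44 mm above the board, the pin spans 27 to 52 mm above it. Push the pin round to turn the keeper.
- bearing: bystander, loose: ball bearing, 47 mm across, 14 mm high, on the board beside the near rail; origin at the centre of its underside
- brass_fitting: bystander, loose: brass hose fitting, 25 mm across, 48 mm high, standing on the board beside the far rail; origin at the centre of its underside
- pliers_red: bystander, loose: pliers with red grips, 182 mm long, on the bench beyond the board; origin at the centre of its underside
- torch: bystander, loose: black pocket torch, 151 mm long, on the bench beyond the board; origin at the centre of its underside
- screwdriver_stub: bystander, loose: stubby screwdriver, 111 mm long, on the board along its near edge; origin at the centre of its underside
- tube_coupling: bystander, loose: rusty tube coupling, 50 mm across, 42 mm high, on the bench past the stop end of the board; origin at the centre of its underside

How it is judged:
By the outcome, as a careful person would: the job done as asked, in the order asked, and still so for the second after the job is handed in, with the robot touching nothing.
It also fails if it takes over 70 s, if anything falls off the work surface, if the arm or the gripper's body presses on something with over 40 N, if the wrist force passes 120 N, or if a joint passes its speed limit or range.

## Robot

A 7-joint arm with a two-finger parallel gripper is mounted at the origin on a cart in front of the work surface, level with it; the furniture and walls round the work are solid. World frame = base frame: x ahead of the robot, y to its left, z up, the work surface at z = 0. Lengths are in m, angles in rad, forces in N, time in s.
With the tool pointing down it reaches from about 0.425 to 0.925 m from the base axis. Payload 6.8 kg.
Tool frame: the origin (TCP) lies at the very end of the fingers, on their centre line; the grasp point (between the pads) lies 19 mm behind it; z points along the fingers, y is the line along which they close (so a half turn about z gives the same grasp; the last joint's range is limited). The gripper opens to 88 mm and grips with 3 to 60 N. Pads are 20 mm wide; open, the fingers measure 115 mm over their backs; the gripper's body (75 mm by 178 mm) begins 61 mm behind the grasp point.
Start: joints at [-1.454, 0.477, 0.022, 1.555, -0.011, 1.109, -0.083], TCP at [0.15, 0.658, 0.223] pointing down, gripper open.
Joint ranges: [-2.96, 2.96], [-0.34, 2.1], [-1.41, 1.46], [0.24, 2.44], [-1.37, 4.51], [0.17, 1.92], [-2.96, 2.96]. Speed limits (rad/s): [2.39, 2.39, 3.14, 3.14, 3.14, 3.14, 3.14].

## Interface

Orientations are given as a unit quaternion [x, y, z, w].
In Python, from rig import ctrl, imaging gives the robot as it stands. The module is installed in compiled form; this text tells all that it offers.
- The arm moves only by the tool servo_tool, never from a script. Its argument "targets" is one flat list of numbers, 5 for each row, row after row: the shift along the tool's x, y, z in m, then the turn about the tool's z in rad, then the opening, from -1 (shut) to 1 (fully open). In form: [x, y, z, yaw, gripper, x, y, z, yaw, gripper, ...]. A call has 1 to 8 rows; each row shifts and turns the commanded pose from where the row before left it, along the tool's axes as they then stand; what a row does not reach is not made up. A row lasts 1/12 s, in which the tool goes at most 41.7 mm and 7.16 degrees, less where a joint would pass 70% of its speed; a pose out of reach is approached as far as the arm can. A call is refused whole if a number of a shift passes 0.0417 or a number of a turn 0.125, either way. A call with a gripper value outside its range is refused whole. The fingers move at their own pace and stop on an object; "newtons" is the grip in N (left out, the last holds). Time passes only in rows, so rows that do not move let the fingers close. It gives the time, the measured TCP pose, the force, the opening and the grip force at its end, in the units of the state.
- ctrl.read_state(): the state, without advancing time (a new reading comes with each control period).
- imaging.camera(name): name is "scene" or "top" or "wrist"; returns a dict with "image" (480x640x3 uint8, blue, green, red), "vertical_fov" (degrees; the focal length in pixels is half the picture's height over the tangent of half this angle, whatever the lens; pixels are square), "cx", "cy" (the principal point, pixels), "R" (3x3) and "t" (3): a world point X has camera coordinates R X + t; the wrist camera has in their place "mount" (4x4, takes a point from camera to tool coordinates, whose origin is the TCP and whose axes are the flange's). Camera axes: x right, y down, z forward; pixel columns grow to the right and rows downward; lengths in m; the calibration is good to about 2 mm. A picture is of the moment at which its call begins: read the wrist's pose just before it. There is no depth.
- ctrl.hand_in(): hands the job in; it is judged then, once.
The state is a dict: "time": time; "q": joint angles; "dq": joint speeds; "effort": joint torques, N m; "tcp_pos": TCP position; "tool_rot": TCP orientation; "contact_force": force on the tool from outside, world axes, zero at the start; "moment": the same for the moment, N m; "finger_gap": finger opening in m; "grasp_force": force on a finger pad.
Only numpy, scipy, OpenCV 4.12 (cv2) and the standard library are available. Lean on these libraries where they do the work, as an engineer would, in place of code of your own. Each camera call takes 0.05 s, during which the arm holds its last target. There are 200 camera calls.

## Working session

There is one attempt and no reset: what is moved stays moved. The work goes in short steps, Python scripts to look and compute and a tool call to move; the robot and the scene stay as the last step left them, time stands still between calls to the robot, and variables do not carry over. Pictures are saved under pics/ and viewed, at most 10 in all, crops included, and the job is handed in when it is done.

Besides the shell and the picture viewer there is one more tool, called after "Emit:" by a JSON object that holds its "name" and its "arguments", one argument or row to a line. servo_tool: Moves the arm, as the interface text tells. Its arguments: {"type":"object","properties":{"targets":{"type":"array","items":{"type":"number"}},"newtons":{"type":"number"}},"required":["targets"]}

```bash
mkdir -p pics
python3 - <<'E'
from rig import ctrl, imaging
import cv2, numpy as np, pickle
s=ctrl.read_state(); print({k:np.round(v,3).tolist() for k,v in s.items()})
for n in("scene","top"):
    c=imaging.camera(n); cv2.imwrite(f"pics/{n}0.png",c["image"]); pickle.dump(c,open(n+".pkl","wb"))
    print(n,c["vertical_fov"],c["cx"],c["cy"],np.round(c["R"],3).tolist(),np.round(c["t"],3))
c=imaging.camera("wrist");print(c["mount"],c["vertical_fov"]);cv2.imwrite("pics/wrist0.png",c["image"])
E
```

```text
{'time': 0.0, 'q': [-1.454, 0.478, 0.022, 1.556, -0.012, 1.109, -0.083], 'dq': [0.001, 0.001, -0.001, 0.001, 0.001, 0.0, 0.0], 'effort': [-0.0, -58.285, 1.535, -27.26, -0.054, 0.017, 0.0], 'tcp_pos': [0.15, 0.657, 0.222], 'tool_rot': [0.112, 0.994, -0.001, -0.0], 'contact_force': [-0.553, 0.597, 0.368], 'moment': [0.003, 0.054, 0.017], 'grasp_force': 0.0, 'finger_gap': 0.088}
scene 49.09276152259903 314.68365195724516 238.67747225221012 [[0.794, -0.608, -0.0], [-0.465, -0.607, -0.644], [0.392, 0.511, -0.765]] [-0.476  0.3    0.815]
top 53.151533287868176 322.3461852842497 234.55422090579884 [[0.014, -1.0, -0.005], [-0.994, -0.013, -0.109], [0.109, 0.006, -0.994]] [-0.041  0.567  1.029]
[[ 9.96848507e-04 -9.70219078e-01 -2.42227055e-01  6.49663990e-02]
 [ 9.99999466e-01  1.03283455e-03 -2.15822820e-05  1.00182098e-03]
 [ 2.71120014e-04 -2.42226904e-01  9.70219590e-01 -1.64028790e-01]
 [ 0.00000000e+00  0.00000000e+00  0.00000000e+00  1.00000000e+00]] 69.02849999180306
```

View pics/top0.png

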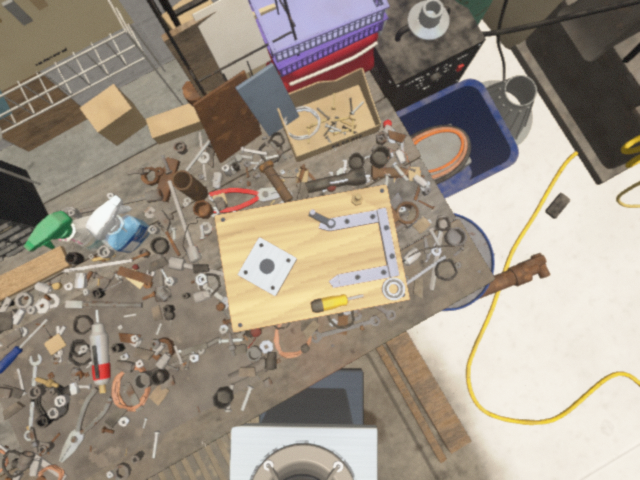

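View pics/scene0.png

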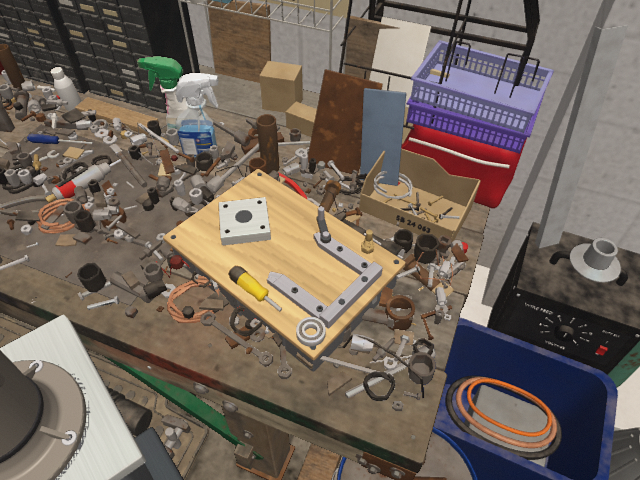

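The top view shows the board with corners near (217,215), (387,186), (408,297) and (234,331). The plate is at about (267,266), skewed, and the rails and stop are to the right. The keeper is at about (322,218), the bearing at (393,289) and the brass fitting at (356,200). The screwdriver lies along the near edge. I'll zoom in.

Run:
```python
import cv2,pickle
im=pickle.load(open("top.pkl","rb"))["image"]
cv2.imwrite("pics/crop1.png",cv2.resize(im[178:338,208:418],None,fx=3.75,fy=3.75,interpolation=cv2.INTER_CUBIC))
```

```text
(no output)
```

View pics/crop1.png

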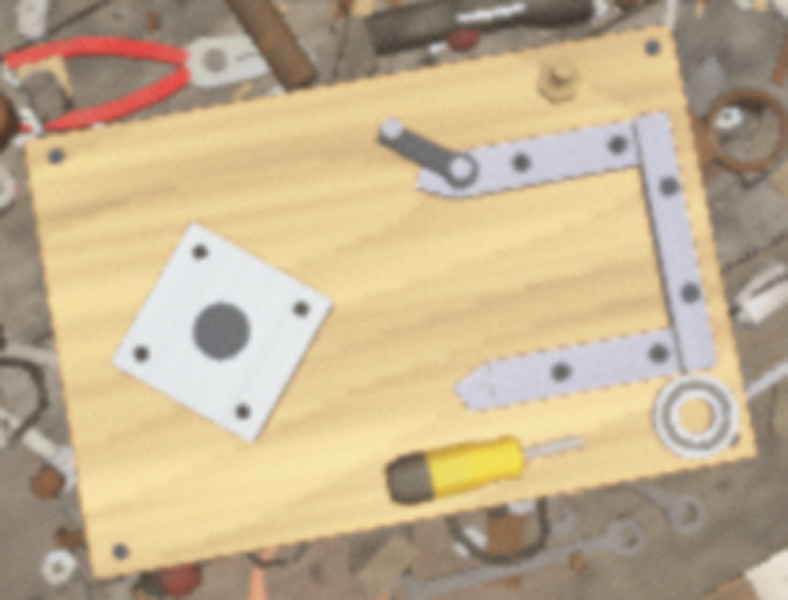

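In the crop (3.75x), the board corners are (28,141), (668,28), (755,455) and (95,577). The plate-top corners are (193,223), (332,303), (253,441) and (113,360). The keeper pin is at (391,130) and the screw at (461,169).

```bash
cat > h.py <<'E'
import numpy as np, pickle
from scipy.optimize import least_squares
def ray(c,uv,z):
    f=240/np.tan(np.radians(c["vertical_fov"]/2)); uv=np.atleast_2d(uv)
    d=np.c_[(uv[:,0]-c["cx"])/f,(uv[:,1]-c["cy"])/f,np.ones(len(uv))]@c["R"]
    o=-np.array(c["R"]).T@c["t"]
    return (o+d*((z-o[2])/d[:,2])[:,None])[:,:2]
def fit(L,W):
    def r(p):
        c,s=np.cos(p[2]),np.sin(p[2]); return (L@np.array([[c,s],[-s,c]])+p[:2]-W).ravel()
    a=np.arctan2(*(W[1]-W[0])[::-1])-np.arctan2(*(L[1]-L[0])[::-1])
    s=least_squares(r,[*W.mean(0),a]); return s.x,s.fun.reshape(-1,2)
E
python3 - <<'E'
from h import *
c=pickle.load(open("top.pkl","rb"))
px=lambda a:np.array(a)/3.75+[208,178]
B=ray(c,px([(28,141),(668,28),(755,455),(95,577)]),.075)
S=ray(c,px([(634,124),(668,113),(716,366),(684,374)]),.099)
Lb=np.array([(-190,125),(185,125),(185,-125),(-190,-125)])/1e3
Ls=np.array([(150,72),(170,72),(170,-72),(150,-72)])/1e3
j,r=fit(np.r_[Lb,Ls],np.r_[B,S]);print("jig",j,np.degrees(j[2]),np.round(r*1e3,1).tolist())
P=ray(c,px([(193,223),(332,303),(253,441),(113,360)]),.099)
Lp=np.array([(-45,45),(45,45),(45,-45),(-45,-45)])/1e3
p,r=fit(Lp,P);print("plate",p,np.round(r*1e3,1).tolist())
def tj(w):
    d=np.atleast_2d(w)-j[:2];C,s=np.cos(j[2]),np.sin(j[2]);return np.round(np.c_[d[:,0]*C+d[:,1]*s,-d[:,0]*s+d[:,1]*C]*1e3,1)
print("plate in jig",tj(p[:2]),np.degrees(p[2]-j[2]),"hole",tj(ray(c,px((221,331)),.099)))
pin=tj(ray(c,px((391,130)),.127));scr=tj(ray(c,px((461,169)),.107));print(pin,scr,"brass,bearing",tj(ray(c,px((562,72)),.123)),tj(ray(c,px((696,415)),.089)))
print("screwdriver", tj(ray(c,px([(388,490),(580,440),(520,440)]),.09)))
np.save("jig.npy",j)
E
```

```text
jig [ 0.51427624 -0.01311462 -1.37892222] -79.00642357702397 [[0.7, 3.2], [2.3, -2.0], [-2.3, -1.5], [-2.0, 1.9], [3.1, 0.4], [0.5, -0.5], [-1.5, -1.9], [-0.8, 0.3]]
plate [ 0.49274602  0.07775194 -2.07466446] [[1.8, -0.3], [1.3, -1.6], [-1.9, 0.3], [-1.2, 1.6]]
plate in jig [[-93.3  -3.8]] -39.86309374270079 hole [[-94.2  -3.4]]
[[16.7 85.1]] [[50.7 60.1]] brass,bearing [[113.5 100.5]] [[154.  -94.6]]
screwdriver [[ -19.6 -104.7]
 [  88.7  -96.6]
 [  56.4  -90.8]]
```

```bash
cat >> h.py <<'E'
from rig import ctrl
J=np.load("jig.npy")
def jw(x,y): C,s=np.cos(J[2]),np.sin(J[2]); return J[:2]+np.array([C*x-s*y,s*x+C*y])/1e3
def here():
    s=ctrl.read_state(); q=s["tool_rot"]; p=s["tcp_pos"]
    a=np.arctan2(2*q[0]*q[1],q[0]**2-q[1]**2); d=(np.array(p[:2])-J[:2])*1e3; C,S=np.cos(J[2]),np.sin(J[2])
    return np.array([C*d[0]+S*d[1],-S*d[0]+C*d[1],p[2]*1e3,np.degrees(a-J[2])%360])
# waypoints: (jig x, y mm, world z mm, jig angle of tool x deg, rows)
def plan(*W):
    p=here(); print("at",np.round(p,1)); print("F",np.round(ctrl.read_state()["contact_force"],1))
    for w in W:
        w=np.array(w,float); da=(w[3]-p[3]+180)%360-180; d=w[:3]-p[:3]; n=int(w[4]); step=d/n
        rows=[]
        for i in range(n):
            a=np.radians(p[3]+da*i/n); ex=np.array([np.cos(a),np.sin(a)]); ey=np.array([np.sin(a),-np.cos(a)])
            rows.append([round(v,4) for v in (step[:2]@ex/1e3,step[:2]@ey/1e3,-step[2]/1e3,-np.radians(da)/n)])
        print(w[:4],rows); p=np.array([*w[:3],p[3]+da])
E
python3 -c "
from h import *
plan((-136.6,-54.9,180,230,18))"
```

```text
at [-727.8 -229.3  221.9  246.1]
F [-0.5  0.4 -0.1]
[-136.6  -54.9  180.   230. ] [[np.float64(-0.0222), np.float64(-0.0261), np.float64(0.0023), np.float64(0.0156)], [np.float64(-0.0226), np.float64(-0.0258), np.float64(0.0023), np.float64(0.0156)], [np.float64(-0.023), np.float64(-0.0254), np.float64(0.0023), np.float64(0.0156)], [np.float64(-0.0234), np.float64(-0.025), np.float64(0.0023), np.float64(0.0156)], [np.float64(-0.0237), np.float64(-0.0247), np.float64(0.0023), np.float64(0.0156)], [np.float64(-0.0241), np.float64(-0.0243), np.float64(0.0023), np.float64(0.0156)], [np.float64(-0.0245), np.float64(-0.0239), np.float64(0.0023), np.float64(0.0156)], [np.float64(-0.0249), np.float64(-0.0235), np.float64(0.0023), np.float64(0.0156)], [np.float64(-0.0252), np.float64(-0.0231), np.float64(0.0023), np.float64(0.0156)], [np.float64(-0.0256), np.float64(-0.0227), np.float64(0.0023), np.float64(0.0156)], [np.float64(-0.0259), np.float64(-0.0223), np.float64(0.0023), np.float64(0.0156)], [np.float64(-0.0263), np.float64(-0.0219), np.float64(0.0023), np.float64(0.0156)], [np.float64(-0.0266), np.float64(-0.0215), np.float64(0.0023), np.float64(0.0156)], [np.float64(-0.027), np.float64(-0.0211), np.float64(0.0023), np.float64(0.0156)], [np.float64(-0.0273), np.float64(-0.0207), np.float64(0.0023), np.float64(0.0156)], [np.float64(-0.0276), np.float64(-0.0202), np.float64(0.0023), np.float64(0.0156)], [np.float64(-0.0279), np.float64(-0.0198), np.float64(0.0023), np.float64(0.0156)], [np.float64(-0.0282), np.float64(-0.0194), np.float64(0.0023), np.float64(0.0156)]]
```

Emit:
{"name": "servo_tool", "arguments": {
  "targets": [-0.022, -0.026, 0.002, 0.016, 0.14, -0.0226, -0.0258, 0.002, 0.016, 0.14, -0.023, -0.0254, 0.002, 0.016, 0.14, -0.0234, -0.025, 0.002, 0.016, 0.14, -0.0237, -0.0247, 0.002, 0.016, 0.14, -0.024, -0.0243, 0.002, 0.016, 0.14, -0.0245, -0.024, 0.002, 0.016, 0.14, -0.025, -0.0235, 0.002, 0.016, 0.14]
}}

```text
time: 0.82
tcp_pos: [0.2767, 0.4131, 0.2065]
tool_rot: [0.176, 0.984, -0.0, -0.0]
contact_force: [0.2, 0.1, -0.3]
finger_gap: 0.05
grasp_force: 0.0
```

Emit:
{"name": "servo_tool", "arguments": {
  "targets": [-0.0252, -0.023, 0.002, 0.016, 0.14, -0.0256, -0.0227, 0.002, 0.016, 0.14, -0.026, -0.0223, 0.002, 0.016, 0.14, -0.0263, -0.022, 0.002, 0.016, 0.14, -0.0266, -0.0215, 0.002, 0.016, 0.14, -0.027, -0.021, 0.002, 0.016, 0.14, -0.0273, -0.0207, 0.002, 0.016, 0.14, -0.0276, -0.02, 0.002, 0.016, 0.14]
}}

```text
time: 1.48
tcp_pos: [0.402, 0.1699, 0.1906]
tool_rot: [0.238, 0.971, 0.0, -0.0]
contact_force: [0.4, 1.3, -0.5]
finger_gap: 0.0501
grasp_force: 0.0
```

```bash
sed -i 's/round(v,4)/round(float(v),4)/' h.py; python3 -c "
from h import *
print(ctrl.read_state()['finger_gap'],ctrl.read_state()['time'])
plan((-136.6,-54.9,140,230,3),(-136.6,-54.9,81,230,4))"
```

```text
0.050145351034256574 1.4833
at [-201.1  -75.3  190.6  231.4]
F [ 0.4  1.3 -0.5]
[-136.6  -54.9  140.   230. ] [[-0.0187, -0.0126, 0.0169, 0.0082], [-0.0188, -0.0124, 0.0169, 0.0082], [-0.0189, -0.0122, 0.0169, 0.0082]]
[-136.6  -54.9   81.   230. ] [[0.0, 0.0, 0.0147, -0.0], [0.0, 0.0, 0.0147, -0.0], [0.0, 0.0, 0.0147, -0.0], [0.0, 0.0, 0.0147, -0.0]]
```

Emit:
{"name": "servo_tool", "arguments": {
  "targets": [-0.0187, -0.0126, 0.017, 0.008, 0.14, -0.0188, -0.0124, 0.017, 0.008, 0.14, -0.0189, -0.0122, 0.017, 0.008, 0.14, 0, 0, 0.0125, 0, 0.14, 0, 0, 0.0125, 0, 0.14, 0, 0, 0.0125, 0, 0.14, 0, 0, 0.0125, 0, 0.14, 0, 0, 0, 0, 0.14]
}}

```text
time: 2.15
tcp_pos: [0.4326, 0.1117, 0.0879]
tool_rot: [0.25, 0.968, -0.001, -0.001]
contact_force: [0.0, 0.2, 0.4]
finger_gap: 0.0499
grasp_force: 0.0
```

Run:
```python
from h import *
from rig import imaging
import cv2
c=imaging.camera("top"); cv2.imwrite("pics/top1.png",cv2.resize(c["image"][178:338,208:418],None,fx=3.75,fy=3.75,interpolation=cv2.INTER_CUBIC))
th=np.radians(12); cen=np.array([-93.5,-3.6]); cor=cen+60*np.array([np.cos(np.radians(140)),np.sin(np.radians(140))])
n=np.array([np.cos(np.radians(230)),np.sin(np.radians(230))]); p0=cen+55*n
W=[(*p0,81,230,2)]
for k in range(1,4):
    a=th*k/3; R=np.array([[np.cos(a),-np.sin(a)],[np.sin(a),np.cos(a)]])
    W.append((*(cor+R@(p0-cor)),81,230+12*k/3,2))
plan(*W)
```

```text
at [-138.1  -55.8   88.8  230.1]
F [ 0.2 -0.7 -0.1]
[-128.85331853  -45.73244437   81.          230.        ] [[-0.0068, -0.0003, 0.0039, 0.0006], [-0.0068, -0.0003, 0.0039, 0.0006]]
[-123.2498358   -44.79579325   81.          234.        ] [[-0.0022, -0.0018, -0.0, -0.0349], [-0.0021, -0.0019, -0.0, -0.0349]]
[-117.72534035  -43.47054456   81.          238.        ] [[-0.0022, -0.0018, -0.0, -0.0349], [-0.0021, -0.0019, -0.0, -0.0349]]
[-112.30674697  -41.76315479   81.          242.        ] [[-0.0022, -0.0018, -0.0, -0.0349], [-0.0021, -0.0019, -0.0, -0.0349]]
```

View pics/top1.png

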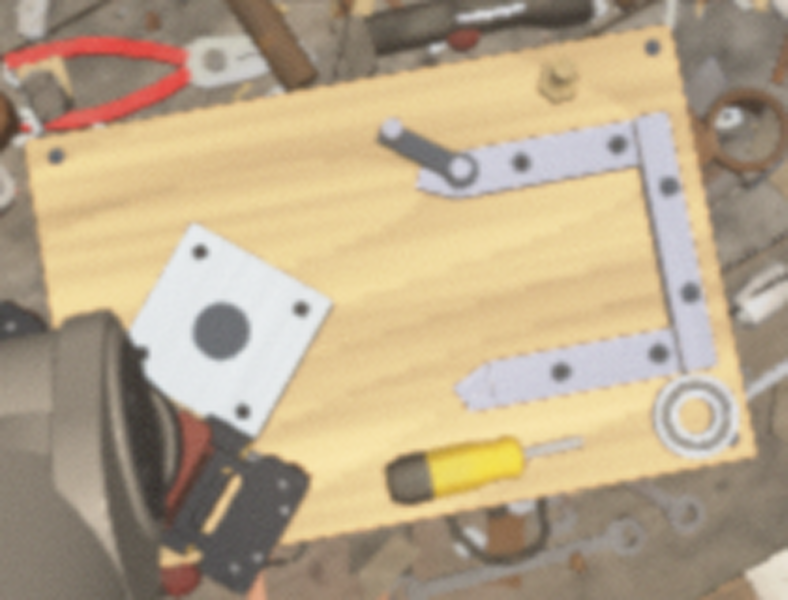

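The plate is unmoved. The gripper is behind its lower-left flat, near (200,470).

Emit:
{"name": "servo_tool", "arguments": {
  "targets": [-0.0068, -0.0003, 0.0038, 0, 0.14, -0.0068, -0.0003, 0.0038, 0, 0.14, -0.0022, -0.0018, 0, -0.035, 0.14, -0.0022, -0.0018, 0, -0.035, 0.14, -0.0022, -0.0018, 0, -0.035, 0.14, -0.0022, -0.0018, 0, -0.035, 0.14, -0.0022, -0.0018, 0, -0.035, 0.14, -0.0022, -0.0018, 0, -0.035, 0.14]
}}

```text
time: 2.87
tcp_pos: [0.4529, 0.0895, 0.082]
tool_rot: [0.146, 0.989, -0.0, -0.001]
contact_force: [-3.5, 0.3, -0.7]
finger_gap: 0.0504
grasp_force: 1.5
```

Run:
```python
from h import *
p=here();a=np.radians(p[3]);e=np.array([np.cos(a),np.sin(a)])
q=p[:2]+35*e
plan((*q,85,p[3],3),(*q,140,p[3],3))
cor=np.array([-93.5,-3.6])+60*np.array([np.cos(np.radians(140)),np.sin(np.radians(140))])
```

```text
at [-112.5  -40.7   82.   242.2]
F [-3.5  0.3 -0.7]
[-128.8108537   -71.65385621   85.          242.18677348] [[0.0117, 0.0, -0.001, -0.0], [0.0117, 0.0, -0.001, -0.0], [0.0117, 0.0, -0.001, -0.0]]
[-128.8108537   -71.65385621  140.          242.18677348] [[0.0, 0.0, -0.0183, -0.0], [0.0, 0.0, -0.0183, -0.0], [0.0, 0.0, -0.0183, -0.0]]
```

Emit:
{"name": "servo_tool", "arguments": {
  "targets": [0.0115, 0, -0.001, 0, 0.14, 0.0115, 0, -0.003, 0, 0.14, 0, 0, -0.02, 0, 0.14, 0, 0, -0.02, 0, 0.14, 0, 0, -0.01, 0.11, 0.14, 0, 0, 0, 0.11, 0.14, 0, 0, 0, 0.11, 0.14, 0, 0, 0, 0.11, 0.14]
}}

```text
time: 3.53
tcp_pos: [0.4307, 0.0973, 0.1368]
tool_rot: [0.362, 0.932, 0.001, 0.0]
contact_force: [0.2, 0.5, -0.0]
finger_gap: 0.0502
grasp_force: 0.0
```

Run:
```python
from h import *
plan((-148.3,39.7,136,152,10),(-148.3,39.7,81,152,5))
```

```text
at [-124.3  -61.   136.8  216.6]
F [ 0.2  0.5 -0. ]
[-148.3   39.7  136.   152. ] [[-0.0041, 0.0095, 0.0001, 0.1127], [-0.003, 0.0099, 0.0001, 0.1127], [-0.0018, 0.0102, 0.0001, 0.1127], [-0.0007, 0.0103, 0.0001, 0.1127], [0.0005, 0.0103, 0.0001, 0.1127], [0.0016, 0.0102, 0.0001, 0.1127], [0.0028, 0.01, 0.0001, 0.1127], [0.0039, 0.0096, 0.0001, 0.1127], [0.0049, 0.0091, 0.0001, 0.1127], [0.0059, 0.0085, 0.0001, 0.1127]]
[-148.3   39.7   81.   152. ] [[0.0, 0.0, 0.011, -0.0], [0.0, 0.0, 0.011, -0.0], [0.0, 0.0, 0.011, -0.0], [0.0, 0.0, 0.011, -0.0], [0.0, 0.0, 0.011, -0.0]]
```

Emit:
{"name": "servo_tool", "arguments": {
  "targets": [-0.004, 0.0095, 0, 0.1127, 0.14, -0.003, 0.01, 0, 0.1127, 0.14, -0.0018, 0.01, 0, 0.1127, 0.14, -0.0007, 0.01, 0, 0.1127, 0.14, 0.0005, 0.01, 0, 0.1127, 0.14, 0.0016, 0.01, 0, 0.1127, 0.14, 0.0028, 0.01, 0, 0.1127, 0.14, 0.004, 0.0096, 0, 0.1127, 0.14]
}}

```text
time: 4.2
tcp_pos: [0.5051, 0.132, 0.1365]
tool_rot: [0.732, 0.681, 0.0, -0.0]
contact_force: [0.5, 0.2, 0.8]
finger_gap: 0.0502
grasp_force: 0.0
```

Emit:
{"name": "servo_tool", "arguments": {
  "targets": [0.005, 0.009, 0, 0.1127, 0.14, 0.006, 0.0085, 0, 0.1127, 0.14, 0, 0, 0, 0, 0.14]
}}

```text
time: 4.45
tcp_pos: [0.5251, 0.1417, 0.1365]
tool_rot: [0.803, 0.596, 0.001, 0.0]
contact_force: [0.3, -0.2, 0.6]
finger_gap: 0.0496
grasp_force: 0.0
```

Run:
```python
from h import *
from rig import imaging
import cv2
plan((-148.3,39.7,81,152,5))
c=imaging.camera("scene"); pickle.dump(c,open("scene1.pkl","wb"))
t=imaging.camera("top"); pickle.dump(t,open("top2.pkl","wb"))
a=cv2.resize(t["image"][178:338,208:418],None,fx=2.85,fy=2.85,interpolation=cv2.INTER_CUBIC)[:300,:600]
b=cv2.resize(c["image"][160:360,160:420],None,fx=1.5,fy=1.5,interpolation=cv2.INTER_CUBIC)
cv2.imwrite("pics/p2.png",cv2.resize(t["image"][178:338,208:418],None,fx=3.75,fy=3.75,interpolation=cv2.INTER_CUBIC))
cv2.imwrite("pics/s2.png",cv2.resize(c["image"][160:360,160:420],None,fx=3,fy=3,interpolation=cv2.INTER_CUBIC))
```

```text
at [-149.9   40.2  136.5  152.2]
F [ 0.3 -0.2  0.6]
[-148.3   39.7   81.   152. ] [[-0.0003, 0.0001, 0.0111, 0.0005], [-0.0003, 0.0001, 0.0111, 0.0005], [-0.0003, 0.0001, 0.0111, 0.0005], [-0.0003, 0.0001, 0.0111, 0.0005], [-0.0003, 0.0001, 0.0111, 0.0005]]
```

View pics/p2.png

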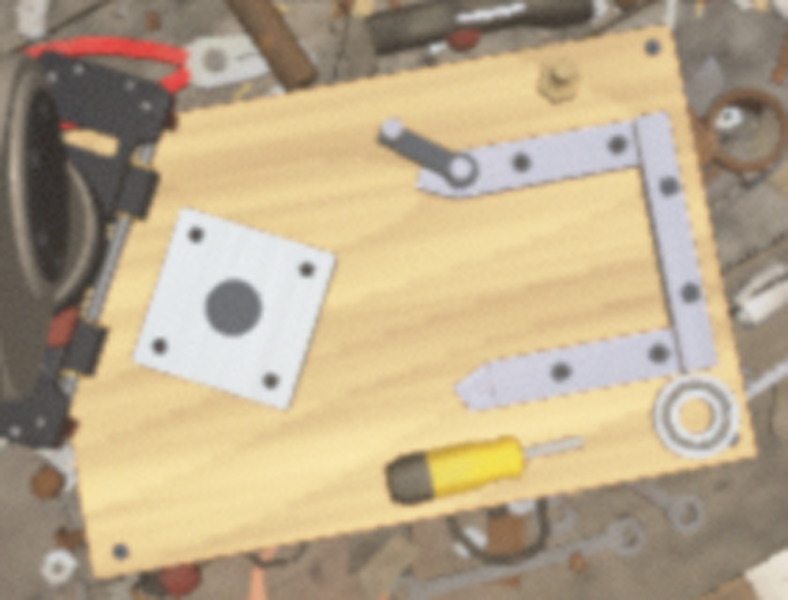

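The whole plate is visible, with crop corners (184,208), (336,256), (289,409) and (134,361). The fingers are behind its upper-left flat, at (135,190) and (85,345).

```bash
cat >> h.py <<'E'
def plate(corners,sc=3.75,off=(208,178)):
    c=pickle.load(open("top.pkl","rb")); P=ray(c,np.array(corners)/sc+off,.099)
    p,r=fit(np.array([(-45,45),(45,45),(45,-45),(-45,-45)])/1e3,P)
    d=(p[:2]-J[:2])*1e3;C,s=np.cos(J[2]),np.sin(J[2])
    o=np.array([C*d[0]+s*d[1],-s*d[0]+C*d[1],(np.degrees(p[2]-J[2])+45)%90-45]); print("plate",np.round(o,1),np.round(r*1e3,1).tolist()); return o
E
python3 - <<'E'
from h import *
o=plate([(184,208),(336,256),(289,409),(134,361)])
u=lambda a:np.array([np.cos(np.radians(a)),np.sin(np.radians(a))])
n=180+o[2]; cen=o[:2]; p0=cen+55*u(n); cor=cen-60*u(n+90); print(cor)
tot=-o[2]; N=7
W=[(*(cen+66*u(n)),81,n,5),(*p0,81,n,3)]
for k in range(1,N+1):
    a=np.radians(tot*k/N); R=np.array([[np.cos(a),-np.sin(a)],[np.sin(a),np.cos(a)]])
    W.append((*(cor+R@(p0-cor)),81,n+tot*k/N,2))
plan(*W)
a=np.radians(tot); print(cor+np.array([[np.cos(a),-np.sin(a)],[np.sin(a),np.cos(a)]])@(cen-cor))
E
```

```text
plate [-84.2   7.5 -27.4] [[1.0, 0.6], [1.1, -1.5], [-1.3, -0.1], [-0.9, 1.0]]
[-56.62289408  60.77396717]
at [-148.8   38.3  136.1  152.5]
F [-0.1 -0.6  0.6]
[-142.81159165   37.80641591   81.          152.64773457] [[-0.0011, 0.0005, 0.011, -0.0004], [-0.0011, 0.0005, 0.011, -0.0004], [-0.0011, 0.0005, 0.011, -0.0004], [-0.0011, 0.0005, 0.011, -0.0004], [-0.0011, 0.0005, 0.011, -0.0004]]
[-133.04140836   32.75235631   81.          152.64773457] [[-0.0037, -0.0, -0.0, -0.0], [-0.0037, -0.0, -0.0, -0.0], [-0.0037, -0.0, -0.0, -0.0]]
[-130.95422525   27.60993233   81.          156.55520106] [[-0.0021, -0.0018, -0.0, -0.0341], [-0.002, -0.0019, -0.0, -0.0341]]
[-128.52146194   22.62169411   81.          160.46266755] [[-0.0021, -0.0018, -0.0, -0.0341], [-0.002, -0.0019, -0.0, -0.0341]]
[-125.75442882   17.81083292   81.          164.37013404] [[-0.0021, -0.0018, -0.0, -0.0341], [-0.002, -0.0019, -0.0, -0.0341]]
[-122.66599033   13.19971533   81.          168.27760053] [[-0.0021, -0.0018, -0.0, -0.0341], [-0.002, -0.0019, -0.0, -0.0341]]
[-119.27050519    8.80977929   81.          172.18506702] [[-0.0021, -0.0018, -0.0, -0.0341], [-0.002, -0.0019, -0.0, -0.0341]]
[-115.58375965    4.66143443   81.          176.09253351] [[-0.0021, -0.0018, -0.0, -0.0341], [-0.002, -0.0019, -0.0, -0.0341]]
[-111.62289408    0.77396717   81.          180.        ] [[-0.0021, -0.0018, -0.0, -0.0341], [-0.002, -0.0019, -0.0, -0.0341]]
[-56.62289408   0.77396717]
```

Emit:
{"name": "servo_tool", "arguments": {
  "targets": [-0.001, 0.0005, 0.011, 0, 0.14, -0.001, 0.0005, 0.011, 0, 0.14, -0.001, 0.0005, 0.011, 0, 0.14, -0.001, 0.0005, 0.011, 0, 0.14, -0.001, 0.0005, 0.011, 0, 0.14, -0.0035, 0, 0, 0, 0.14, -0.0035, 0, 0, 0, 0.14, -0.0035, 0, 0, 0, 0.14]
}}

```text
time: 5.22
tcp_pos: [0.5224, 0.1241, 0.081]
tool_rot: [0.802, 0.597, 0.0, -0.0]
contact_force: [1.6, 3.1, -2.4]
finger_gap: 0.0499
grasp_force: 1.2
```

Emit:
{"name": "servo_tool", "arguments": {
  "targets": [-0.0021, -0.0018, 0, -0.034, 0.14, -0.002, -0.0019, 0, -0.034, 0.14, -0.0021, -0.0018, 0, -0.034, 0.14, -0.002, -0.0019, 0, -0.034, 0.14, -0.0021, -0.0018, 0, -0.034, 0.14, -0.002, -0.0019, 0, -0.034, 0.14, -0.0021, -0.0018, 0, -0.034, 0.14]
}}

```text
time: 5.8
tcp_pos: [0.5069, 0.1131, 0.0816]
tool_rot: [0.725, 0.689, 0.001, -0.0]
contact_force: [-0.3, 2.3, -1.9]
finger_gap: 0.0499
grasp_force: 1.1
```

Emit:
{"name": "servo_tool", "arguments": {
  "targets": [-0.002, -0.0019, 0, -0.034, 0.14, -0.0021, -0.0018, 0, -0.034, 0.14, -0.002, -0.0019, 0, -0.034, 0.14, -0.0021, -0.0018, 0, -0.034, 0.14, -0.002, -0.0019, 0, -0.034, 0.14, -0.0021, -0.0018, 0, -0.034, 0.14, -0.002, -0.0019, 0, -0.034, 0.14]
}}

```text
time: 6.38
tcp_pos: [0.4945, 0.0981, 0.0816]
tool_rot: [0.638, 0.77, 0.001, -0.0]
contact_force: [-1.0, 2.1, -1.4]
finger_gap: 0.05
grasp_force: 1.2
```

Run:
```python
from h import *
from rig import imaging
import cv2
plan((-111.6,0.8,81,180,1))
t=imaging.camera("top")
cv2.imwrite("pics/p3.png",cv2.resize(t["image"][178:338,208:418],None,fx=3.75,fy=3.75,interpolation=cv2.INTER_CUBIC))
```

```text
at [-113.     1.8   81.6  179.7]
F [-1.   2.1 -1.4]
[-111.6    0.8   81.   180. ] [[-0.0014, -0.001, 0.0006, -0.005]]
```

View pics/p3.png

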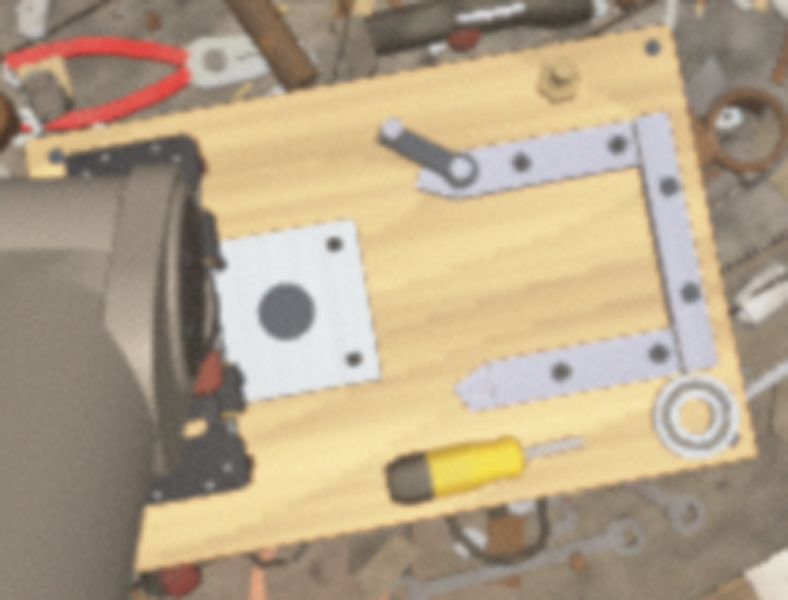

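The plate is now nearly square to the rails, with its front corners at (356,220) and (380,376) and its hole at (286,311).

```bash
cat >> h.py <<'E'
def tj(pts,z,sc=3.75,off=(208,178)):
    c=pickle.load(open("top.pkl","rb")); d=(ray(c,np.array(pts)/sc+off,z)-J[:2])*1e3;C,s=np.cos(J[2]),np.sin(J[2])
    return np.round(np.c_[C*d[:,0]+s*d[:,1],-s*d[:,0]+C*d[:,1]],1)
E
python3 - <<'E'
from h import *
a=tj([(286,311),(356,220),(380,376)],.099); print(a, np.degrees(np.arctan2(*(a[1]-a[2])[::-1]))-90)
print("holes",tj([(335,244),(353,358)],.099))
print("rails inner @z.089: (+y) ",tj([(470,194),(636,163)],.089).tolist(),"(-y)",tj([(490,363),(668,330)],.089).tolist(),"stop",tj([(634,124),(684,374)],.099).tolist())
E
```

```text
[[-57.3   1. ]
 [-10.9  43.6]
 [-12.8 -43. ]] -1.256865113084956
holes [[-24.6  32.6]
 [-25.6 -30.8]]
rails inner @z.089: (+y)  [[53.8, 47.8], [148.1, 48.5]] (-y) [[47.8, -46.5], [147.8, -46.0]] stop [[149.8, 68.9], [150.5, -71.3]]
```

Emit:
{"name": "servo_tool", "arguments": {
  "targets": [-0.006, 0, 0, -0.008, 0.14, -0.007, 0, 0, 0, 0.14, -0.007, 0, 0, 0, 0.14, -0.007, 0, 0, 0, 0.14, -0.007, 0, 0, 0, 0.14, -0.007, 0, 0, 0, 0.14, -0.006, 0, 0, 0, 0.14, -0.005, 0, 0, 0, 0.14]
}}

```text
time: 7.1
tcp_pos: [0.5052, 0.0466, 0.0816]
tool_rot: [0.636, 0.772, 0.001, -0.0]
contact_force: [-1.2, 5.6, 4.0]
finger_gap: 0.0499
grasp_force: 3.1
```

Run:
```python
from h import *
from rig import imaging
import cv2
plan((50,1,81,180.2,1))
t=imaging.camera("top")
cv2.imwrite("pics/p4.png",cv2.resize(t["image"][178:338,208:418],None,fx=3.75,fy=3.75,interpolation=cv2.INTER_CUBIC))
```

```text
at [-60.4   2.5  81.6 180. ]
F [-1.2  5.6  4. ]
[ 50.    1.   81.  180.2] [[-0.1104, -0.0015, 0.0006, -0.0031]]
```

View pics/p4.png

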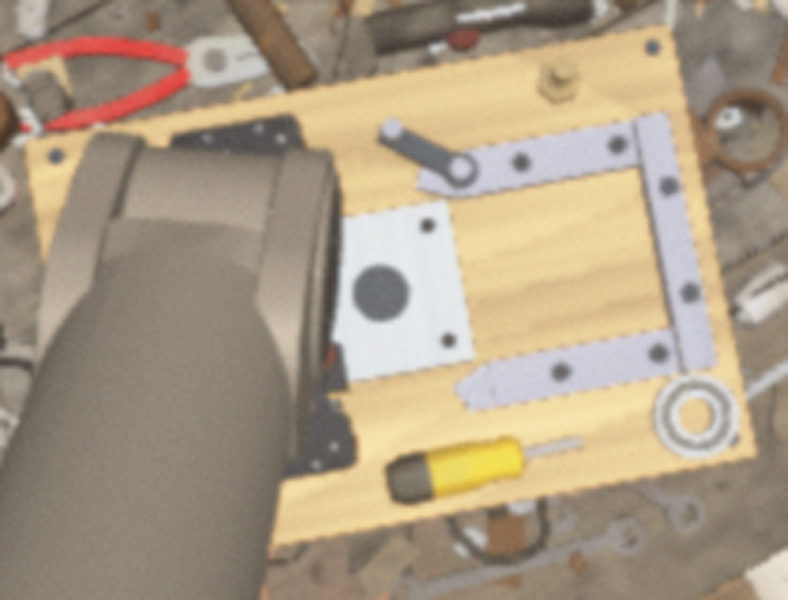

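The plate's front edge, (450,203) to (474,358), is entering the flare and is centred between the rails.

Emit:
{"name": "servo_tool", "arguments": {
  "targets": [-0.005, 0, 0, -0.003, 0.14, -0.005, 0, 0, 0, 0.14, -0.005, 0, 0, 0, 0.14, -0.005, 0, 0, 0, 0.14, -0.005, 0, 0, 0, 0.14, -0.005, 0, 0, 0, 0.14, -0.005, 0, 0, 0, 0.14, -0.005, 0, 0, 0, 0.14]
}}

```text
time: 7.82
tcp_pos: [0.5125, 0.0087, 0.0815]
tool_rot: [0.634, 0.773, 0.001, -0.001]
contact_force: [-2.1, 8.2, 5.9]
finger_gap: 0.0498
grasp_force: 4.1
```

Emit:
{"name": "servo_tool", "arguments": {
  "targets": [-0.005, 0, 0, 0, 0.14, -0.005, 0, 0, 0, 0.14, -0.005, 0, 0, 0, 0.14, -0.005, 0, 0, 0, 0.14, -0.005, 0, 0, 0, 0.14, -0.005, 0, 0, 0, 0.14]
}}

```text
time: 8.32
tcp_pos: [0.5183, -0.0206, 0.0815]
tool_rot: [0.634, 0.773, 0.001, -0.001]
contact_force: [-2.8, 8.2, 6.2]
finger_gap: 0.0503
grasp_force: 4.3
```

Run:
```python
from h import *
plan((50,1,81,180.2,1))
```

```text
at [  8.1   2.5  81.5 180.3]
F [-2.8  8.2  6.2]
[ 50.    1.   81.  180.2] [[-0.0419, -0.0017, 0.0005, 0.0013]]
```

Emit:
{"name": "servo_tool", "arguments": {
  "targets": [-0.004, 0, 0, 0, 0.14, -0.004, 0, 0, 0, 0.14, -0.004, 0, 0, 0, 0.14, -0.004, 0, 0, 0, 0.14, -0.004, 0, 0, 0, 0.14, -0.004, 0, 0, 0, 0.14, -0.004, 0, 0, 0, 0.14, -0.003, 0, 0, 0, 0.14]
}}

```text
time: 8.98
tcp_pos: [0.5244, -0.0512, 0.0815]
tool_rot: [0.634, 0.773, 0.001, -0.001]
contact_force: [-1.7, 7.8, 6.1]
finger_gap: 0.05
grasp_force: 4.1
```

Emit:
{"name": "servo_tool", "arguments": {
  "targets": [-0.001, 0, 0, 0, 0.14, -0.001, 0, 0, 0, 0.14, -0.001, 0, 0, 0, 0.14, -0.001, 0, 0, 0, 0.14, -0.001, 0, 0, 0, 0.14, -0.001, 0, 0, 0, 0.14]
}}

```text
time: 9.48
tcp_pos: [0.5254, -0.0566, 0.0815]
tool_rot: [0.634, 0.773, 0.001, -0.001]
contact_force: [-2.5, 8.3, 6.6]
finger_gap: 0.0501
grasp_force: 4.5
```

Run:
```python
from h import *
plan((50,1,81,180.2,1))
```

```text
at [ 44.8   2.6  81.5 180.3]
F [-2.5  8.3  6.6]
[ 50.    1.   81.  180.2] [[-0.0052, -0.0017, 0.0005, 0.0014]]
```

Still sliding. I'll keep the approach at 1 mm per row and watch for the force to rise.

Emit:
{"name": "servo_tool", "arguments": {
  "targets": [-0.001, 0, 0, 0, 0.14, -0.001, 0, 0, 0, 0.14, -0.001, 0, 0, 0, 0.14, -0.001, 0, 0, 0, 0.14]
}}

```text
time: 9.82
tcp_pos: [0.5262, -0.0605, 0.0815]
tool_rot: [0.634, 0.773, 0.001, -0.001]
contact_force: [-1.6, 9.0, 6.8]
finger_gap: 0.0502
grasp_force: 4.5
```

Emit:
{"name": "servo_tool", "arguments": {
  "targets": [-0.0007, 0, 0, 0, 0.14, -0.0007, 0, 0, 0, 0.14]
}}

```text
time: 9.98
tcp_pos: [0.5263, -0.061, 0.0815]
tool_rot: [0.634, 0.773, 0.001, -0.002]
contact_force: [-3.5, 13.4, 8.6]
finger_gap: 0.05
grasp_force: 6.5
```

Emit:
{"name": "servo_tool", "arguments": {
  "targets": [-0.0006, 0, 0, 0, 0.14, -0.0006, 0, 0, 0, 0.14, 0, 0, 0, 0, 0.14]
}}

```text
time: 10.23
tcp_pos: [0.5263, -0.061, 0.0815]
tool_rot: [0.634, 0.773, 0.001, -0.002]
contact_force: [-3.6, 14.2, 10.1]
finger_gap: 0.0502
grasp_force: 7.1
```

Run:
```python
from h import *
plan((49,2.6,81.5,180.3,1))
print(ctrl.read_state()["q"])
```

```text
at [ 49.3   2.6  81.5 180.3]
F [-3.6 14.2 10.1]
[ 49.    2.6  81.5 180.3] [[0.0003, -0.0, -0.0, 0.0005]]
[-0.35397486  0.46094271  0.44839698  2.04334027 -0.31056301  0.70377588
  0.4909284 ]
```

The push stalled at 49.3 mm with about 14 N, so the plate is home. I'll back off and go to the keeper.

Emit:
{"name": "servo_tool", "arguments": {
  "targets": [0.003, 0, 0, 0, 0.14, 0.01, 0, 0, 0, 0.14, 0.015, 0, 0, 0, 0.14, 0.012, 0, 0, 0, 0.14, 0, 0, -0.02, 0, 0.14, 0, 0, -0.025, 0, 0.14, 0, 0, -0.025, 0, -1, 0, 0, 0, 0, -1],
  "newtons": 10
}}

```text
time: 10.9
tcp_pos: [0.5214, -0.0259, 0.1549]
tool_rot: [0.635, 0.773, 0.002, 0.002]
contact_force: [0.3, -0.1, 0.6]
finger_gap: 0.0401
grasp_force: 0.0
```

Run:
```python
from h import *
from rig import imaging
import cv2
plan((16.7,115,150,90,14),(16.7,115,110,90,4))
t=imaging.camera("top")
cv2.imwrite("pics/p5.png",cv2.resize(t["image"][178:338,208:418],None,fx=3.75,fy=3.75,interpolation=cv2.INTER_CUBIC))
```

```text
at [ 13.9   4.6 154.9 180.2]
F [ 0.3 -0.1  0.6]
[ 16.7 115.  150.   90. ] [[-0.0002, 0.0079, 0.0004, 0.1124], [0.0007, 0.0079, 0.0004, 0.1124], [0.0015, 0.0077, 0.0004, 0.1124], [0.0024, 0.0075, 0.0004, 0.1124], [0.0032, 0.0072, 0.0004, 0.1124], [0.004, 0.0068, 0.0004, 0.1124], [0.0048, 0.0063, 0.0004, 0.1124], [0.0054, 0.0057, 0.0004, 0.1124], [0.006, 0.0051, 0.0004, 0.1124], [0.0066, 0.0044, 0.0004, 0.1124], [0.007, 0.0036, 0.0004, 0.1124], [0.0074, 0.0028, 0.0004, 0.1124], [0.0076, 0.002, 0.0004, 0.1124], [0.0078, 0.0011, 0.0004, 0.1124]]
[ 16.7 115.  110.   90. ] [[0.0, 0.0, 0.01, -0.0], [0.0, 0.0, 0.01, -0.0], [0.0, 0.0, 0.01, -0.0], [0.0, 0.0, 0.01, -0.0]]
```

View pics/p5.png

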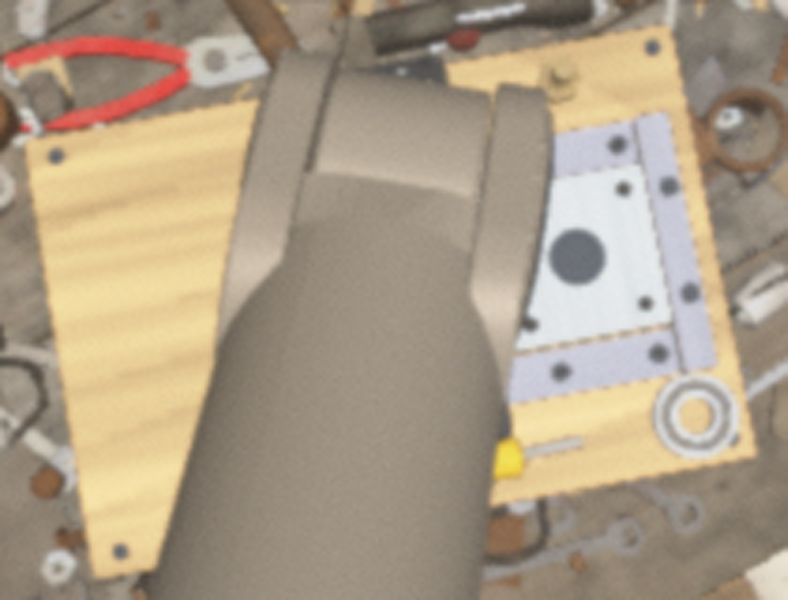

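The plate sits against the stop with its hole at (577,257), seated between the rails.

Emit:
{"name": "servo_tool", "arguments": {
  "targets": [0, 0.008, 0, 0.1124, -1, 0.0007, 0.008, 0, 0.1124, -1, 0.0015, 0.0077, 0, 0.1124, -1, 0.0024, 0.0075, 0, 0.1124, -1, 0.0032, 0.0072, 0, 0.1124, -1, 0.004, 0.0068, 0, 0.1124, -1, 0.0048, 0.0063, 0, 0.1124, -1, 0.0054, 0.0057, 0, 0.1124, -1]
}}

```text
time: 11.62
tcp_pos: [0.5808, -0.0148, 0.1497]
tool_rot: [0.909, 0.418, -0.001, 0.0]
contact_force: [0.3, 0.3, 0.0]
finger_gap: 0.0006
grasp_force: 0.0
```

Emit:
{"name": "servo_tool", "arguments": {
  "targets": [0.006, 0.005, 0, 0.1124, -1, 0.0066, 0.0044, 0, 0.1124, -1, 0.007, 0.0036, 0, 0.1124, -1, 0.0074, 0.0028, 0, 0.1124, -1, 0.0076, 0.002, 0, 0.1124, -1, 0.0078, 0.001, 0, 0.1124, -1, 0, 0, 0, 0, -1]
}}

```text
time: 12.2
tcp_pos: [0.6283, -0.0063, 0.1494]
tool_rot: [0.995, 0.095, -0.001, 0.001]
contact_force: [1.3, 0.1, -0.4]
finger_gap: 0.0004
grasp_force: 0.0
```

```bash
cat > k.py <<'E'
from h import *
import sys
def pose(th): # pusher behind pin at keeper angle th (face 10 mm from axis, pin r 6)
    a=np.pi/2+max(th,0); pin=np.array([51-42*np.cos(th),60-42*np.sin(th)])
    return (*(pin+16*np.array([np.cos(a),np.sin(a)])),110,np.degrees(a))
E
python3 - <<'E'
from k import *
w=pose(-.63);print(here(), ctrl.read_state()["finger_gap"])
plan((w[0],115,110,90,5),(*w,3),*[(*pose(t),2) for t in (-.42,-.21,0)])
E
```

```text
[ 15.0293589  113.19369194 149.4211771   89.90018688] 0.00039584240590569435
at [ 15.  113.2 149.4  89.9]
F [ 1.3  0.1 -0.4]
[ 17.06284465 115.         110.          90.        ] [[0.0004, 0.0004, 0.0079, -0.0003], [0.0004, 0.0004, 0.0079, -0.0003], [0.0004, 0.0004, 0.0079, -0.0003], [0.0004, 0.0004, 0.0079, -0.0003], [0.0004, 0.0004, 0.0079, -0.0003]]
[ 17.06284465 100.74407983 110.          90.        ] [[-0.0048, -0.0, -0.0, -0.0], [-0.0048, -0.0, -0.0, -0.0], [-0.0048, -0.0, -0.0, -0.0]]
[ 12.65026451  93.12593903 110.          90.        ] [[-0.0038, -0.0022, -0.0, -0.0], [-0.0038, -0.0022, -0.0, -0.0]]
[  9.92270158  84.75531579 110.          90.        ] [[-0.0042, -0.0014, -0.0, -0.0], [-0.0042, -0.0014, -0.0, -0.0]]
[  9.  76. 110.  90.] [[-0.0044, -0.0005, -0.0, -0.0], [-0.0044, -0.0005, -0.0, -0.0]]
```

Emit:
{"name": "servo_tool", "arguments": {
  "targets": [0, 0, 0.0079, 0, -1, 0, 0, 0.0079, 0, -1, 0, 0, 0.0079, 0, -1, 0, 0, 0.0079, 0, -1, 0, 0, 0.0079, 0, -1, -0.004, 0, 0, 0, -1, -0.004, 0, 0, 0, -1, -0.004, 0, 0, 0, -1]
}}

```text
time: 12.87
tcp_pos: [0.6168, -0.0084, 0.1118]
tool_rot: [0.995, 0.097, 0.001, -0.0]
contact_force: [5.1, 3.2, -1.2]
finger_gap: 0.0004
grasp_force: 2.3
```

Emit:
{"name": "servo_tool", "arguments": {
  "targets": [-0.004, -0.001, 0, 0, -1, -0.004, -0.001, 0, 0, -1, -0.004, -0.001, 0, 0, -1, -0.0042, -0.001, 0, 0, -1, -0.0044, -0.0005, 0, 0, -1, -0.0044, -0.0005, 0, 0, -1]
}}

```text
time: 13.37
tcp_pos: [0.5906, -0.0081, 0.1121]
tool_rot: [0.995, 0.097, 0.001, -0.001]
contact_force: [1.9, 2.6, 1.1]
finger_gap: 0.0007
grasp_force: 1.5
```

Run:
```python
from k import *
plan(*[(*pose(t),2) for t in (0,.2,.4,.6,.8,1.0,1.2,1.4,1.5)])
```

```text
at [  9.7  75.9 112.1  90.1]
F [1.9 2.6 1.1]
[  9.  76. 110.  90.] [[0.0001, -0.0003, 0.0011, 0.0011], [0.0001, -0.0003, 0.0011, 0.0011]]
[  6.65849444  67.33695335 110.         101.4591559 ] [[-0.0043, -0.0012, -0.0, -0.1], [-0.0042, -0.0016, -0.0, -0.1]]
[  6.08474477  58.38140553 110.         112.91831181] [[-0.0043, -0.0012, -0.0, -0.1], [-0.0042, -0.0016, -0.0, -0.1]]
[  7.3016246   49.49038596 110.         124.37746771] [[-0.0043, -0.0012, -0.0, -0.1], [-0.0042, -0.0016, -0.0, -0.1]]
[ 10.26062075  41.01835153 110.         135.83662361] [[-0.0043, -0.0012, -0.0, -0.1], [-0.0042, -0.0016, -0.0, -0.1]]
[ 14.8437674   33.30305553 110.         147.29577951] [[-0.0043, -0.0012, -0.0, -0.1], [-0.0042, -0.0016, -0.0, -0.1]]
[ 20.86834894  26.65208246 110.         158.75493542] [[-0.0043, -0.0012, -0.0, -0.1], [-0.0042, -0.0016, -0.0, -0.1]]
[ 28.09418432  21.33058563 110.         170.21409132] [[-0.0043, -0.0012, -0.0, -0.1], [-0.0042, -0.0016, -0.0, -0.1]]
[ 32.06911774  19.23700579 110.         175.94366927] [[-0.0021, -0.0007, -0.0, -0.05], [-0.0021, -0.0008, -0.0, -0.05]]
```

Contact on the pin is good, so I'll swing it round.

Emit:
{"name": "servo_tool", "arguments": {
  "targets": [-0.0043, -0.0012, 0, -0.1, -1, -0.0042, -0.0016, 0, -0.1, -1, -0.0043, -0.0012, 0, -0.1, -1, -0.0042, -0.0016, 0, -0.1, -1, -0.0043, -0.0012, 0, -0.1, -1, -0.0042, -0.0016, 0, -0.1, -1]
}}

```text
time: 13.87
tcp_pos: [0.5639, -0.0134, 0.1119]
tool_rot: [0.922, 0.388, 0.0, 0.001]
contact_force: [1.9, 0.4, -0.9]
finger_gap: 0.0006
grasp_force: 1.0
```

Emit:
{"name": "servo_tool", "arguments": {
  "targets": [-0.0043, -0.0012, 0, -0.1, -1, -0.0042, -0.0016, 0, -0.1, -1, -0.0043, -0.0012, 0, -0.1, -1, -0.0042, -0.0016, 0, -0.1, -1]
}}

```text
time: 14.2
tcp_pos: [0.55, -0.0239, 0.112]
tool_rot: [0.826, 0.564, 0.0, 0.001]
contact_force: [3.6, 0.6, -0.6]
finger_gap: 0.0006
grasp_force: 1.3
```

Run:
```python
from k import *
plan(*[(*pose(t),2) for t in (1.0,1.2,1.4,1.5)],(*pose(1.57),2))
```

```text
at [ 17.4  33.  112.  147.6]
F [ 3.6  0.6 -0.6]
[ 14.8437674   33.30305553 110.         147.29577951] [[0.0011, -0.0005, 0.001, 0.003], [0.0011, -0.0005, 0.001, 0.003]]
[ 20.86834894  26.65208246 110.         158.75493542] [[-0.0043, -0.0012, -0.0, -0.1], [-0.0042, -0.0016, -0.0, -0.1]]
[ 28.09418432  21.33058563 110.         170.21409132] [[-0.0043, -0.0012, -0.0, -0.1], [-0.0042, -0.0016, -0.0, -0.1]]
[ 32.06911774  19.23700579 110.         175.94366927] [[-0.0021, -0.0007, -0.0, -0.05], [-0.0021, -0.0008, -0.0, -0.05]]
[ 34.96655935  18.01275454 110.         179.95437384] [[-0.0015, -0.0005, -0.0, -0.035], [-0.0015, -0.0006, -0.0, -0.035]]
```

Emit:
{"name": "servo_tool", "arguments": {
  "targets": [-0.004, -0.001, 0, -0.1, -1, -0.004, -0.0015, 0, -0.1, -1, -0.004, -0.001, 0, -0.1, -1, -0.004, -0.0015, 0, -0.1, -1]
}}

```text
time: 14.53
tcp_pos: [0.5413, -0.0379, 0.1119]
tool_rot: [0.697, 0.717, 0.0, 0.001]
contact_force: [2.0, 1.6, 0.6]
finger_gap: 0.0007
grasp_force: 1.2
```

Run:
```python
from k import *
plan((*pose(1.5),2),(*pose(1.57),2))
```

```text
at [ 29.5  21.8 111.9 170.6]
F [2.  1.6 0.6]
[ 32.06911774  19.23700579 110.         175.94366927] [[-0.0015, -0.0011, 0.001, -0.0469], [-0.0014, -0.0011, 0.001, -0.0469]]
[ 34.96655935  18.01275454 110.         179.95437384] [[-0.0015, -0.0005, -0.0, -0.035], [-0.0015, -0.0006, -0.0, -0.035]]
```

Emit:
{"name": "servo_tool", "arguments": {
  "targets": [-0.0015, -0.001, 0, -0.045, -1, -0.0015, -0.001, 0, -0.045, -1, -0.0015, -0.0005, 0, -0.035, -1, -0.0015, -0.0005, 0, -0.035, -1]
}}

```text
time: 14.87
tcp_pos: [0.5382, -0.0437, 0.1117]
tool_rot: [0.639, 0.769, -0.0, -0.0]
contact_force: [1.6, 7.6, 1.2]
finger_gap: 0.0005
grasp_force: 3.2
```

Emit:
{"name": "servo_tool", "arguments": {
  "targets": [-0.001, 0, 0, 0, -1, -0.0005, 0, 0, 0, -1]
}}

```text
time: 15.03
tcp_pos: [0.5383, -0.0437, 0.1117]
tool_rot: [0.639, 0.769, 0.0, -0.001]
contact_force: [-0.6, 6.9, 3.8]
finger_gap: 0.0003
grasp_force: 3.7
```

Emit:
{"name": "servo_tool", "arguments": {
  "targets": [-0.001, 0, 0, 0, -1, -0.001, 0, 0, 0, -1, 0, 0, 0, 0, -1]
}}

```text
time: 15.28
tcp_pos: [0.5383, -0.0439, 0.1116]
tool_rot: [0.639, 0.769, 0.001, -0.002]
contact_force: [-1.7, 9.8, 5.3]
finger_gap: 0.0008
grasp_force: 5.3
```

Run:
```python
from k import *
plan((*pose(1.57),2))
```

```text
at [ 34.8  17.7 111.6 179.6]
F [-1.7  9.8  5.3]
[ 34.96655935  18.01275454 110.         179.95437384] [[-0.0001, 0.0001, 0.0008, -0.0033], [-0.0001, 0.0001, 0.0008, -0.0033]]
```

The pusher stalled with rising force at x = 34.8 mm, against 35.0 expected, so the keeper is at its limit. I'll back off, lift, retreat and check.

Emit:
{"name": "servo_tool", "arguments": {
  "targets": [0.004, 0, 0, 0, -1, 0.01, 0, 0, 0, -1, 0.01, 0, 0, 0, -1, 0, 0, -0.02, 0, -1, 0, 0, -0.03, 0, -1, 0, 0, -0.03, 0, -1, 0.03, 0, -0.01, 0, -1, 0.03, 0, 0, 0, -1]
}}

```text
time: 15.95
tcp_pos: [0.5258, 0.0348, 0.2045]
tool_rot: [0.642, 0.767, 0.002, 0.002]
contact_force: [0.4, 0.4, -0.3]
finger_gap: 0.0003
grasp_force: 0.0
```

Emit:
{"name": "servo_tool", "arguments": {
  "targets": [0.03, 0, 0, 0, -1, 0.03, 0, 0, 0, -1, 0.03, 0, 0, 0, -1, 0.03, 0, 0, 0, -1, 0.02, 0, 0, 0, -1, 0, 0, 0, 0, -1]
}}

```text
time: 16.45
tcp_pos: [0.4971, 0.1787, 0.2011]
tool_rot: [0.637, 0.771, 0.0, -0.001]
contact_force: [-0.4, -0.9, 1.2]
finger_gap: 0.0005
grasp_force: 0.0
```

Run:
```python
from rig import imaging
import cv2
t=imaging.camera("top")
cv2.imwrite("pics/p6.png",cv2.resize(t["image"][178:338,208:418],None,fx=3.75,fy=3.75,interpolation=cv2.INTER_CUBIC))
```

```text
(no output)
```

View pics/p6.png

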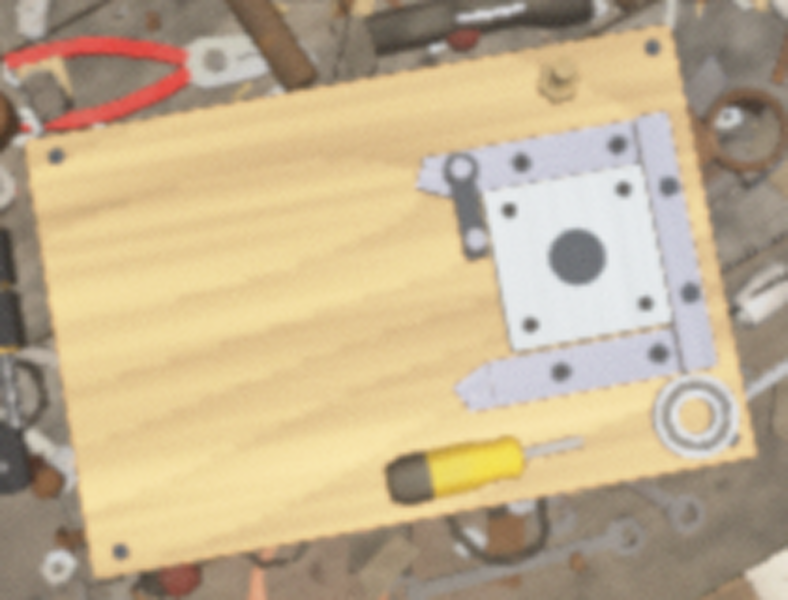

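The plate is home against the stop with its hole at (577,257). The keeper is across the mouth, with its screw at (461,169) and pin at (476,239). The other items have not moved.

```bash
python3 -c "
from k import *
print(tj([(577,257)],.099),tj([(476,239)],.127),tj([(461,169)],.107))
print(ctrl.hand_in())"
```

```text
[[105.    1.9]] [[51.1 19. ]] [[50.7 60.1]]
the job is handed in; nothing more can be done
None
```

I handed the job in at about 16.5 s: the blank is square and fully home against the stop, the keeper is at its limit across the mouth, and nothing else was disturbed.

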